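# Clip a slide carrier into the stage's sprung holder

## Robot

A 6-joint arm with a two-finger parallel gripper is mounted at the origin on a cart in front of the work surface, level with it; the furniture and walls round the work are solid. World frame = base frame: x ahead of the robot, y to its left, z up, the work surface at z = 0. Lengths are in m, angles in rad, forces in N, time in s.
With the tool pointing down it reaches from about 0.325 to 0.775 m from the base axis. Payload 5.5 kg.
Tool frame: the origin (TCP) lies between the finger pads; the fingertips stand 8 mm ahead of it and the grasp point (between the pads) lies 11 mm behind it (tcp_to_tips is the distance from the TCP to the fingertips, in m); z points along the fingers, y is the direction in which the jaws open and shut (so a half turn about z gives the same grasp; the last joint's range is limited). The gripper opens to 88 mm and grips with 3 to 60 N. Pads are 20 mm wide; open, the fingers measure 115 mm over their backs; the gripper's body (75 mm by 178 mm) begins 61 mm behind the grasp point.
Start: joints at [-1.282, 0.091, 1.231, -0, 1.82, -0.057], TCP at [0.203, -0.564, 0.231] pointing down, gripper open.
Joint ranges: [-2.87, 2.87], [-0.86, 2.18], [0.17, 2.46], [-1.51, 4.65], [0.06, 2.69], [-2.65, 2.65]. Speed limits (rad/s): [2.57, 2.57, 3.01, 3.14, 3.14, 3.14].

## Interface

Orientations are given as a unit quaternion [w, x, y, z].
In Python, from bench import * gives the robot as it stands. Calls block until the motion is done:
- move_to(position, orientation): joint-space move of the TCP to a pose.
- move_l(position, speed=0.15, orientation=None): straight line of the TCP; orientation=None keeps the orientation; speed is the mean speed in m/s.
- movej(angles): joint-space move.
- gripper_open() and close(): open the fingers fully, or close them until they stop; the grip force is fixed at half the most.
- hold(seconds).
- inverse_kinematics(position, orientation): joint angles nearest the present ones, or None.
- state(): the state.
- get_image(name): name is "scene" or "top" or "wrist"; returns a dict with "frame" (384x512x3 uint8, blue, green, red), "depth" (384x512 float32, m along the optical axis (not along the pixel's ray), 0 where there is no reading), "camera_matrix" (3x3 intrinsics, pixels), "k1" (the pictures are not rectified: a ray, as slopes to the right and down, at radius r is drawn at 1 + k1 r^2 times it, then the intrinsics apply), "view" (4x4, takes a point from world to camera coordinates). Camera axes: x right, y up, looking along -z (the intrinsics and any distortion apply to the point x, -y, -z); pixel columns grow to the right and rows downward; lengths in m; the calibration is good to about 2 mm. A picture is of the moment at which its call begins.
A pose or a line that the arm cannot do raises IKError and nothing moves.
- job_done(): hands the job in, once; it reports no verdict.
The state is a dict: "time": time; "joint_pos": joint angles; "dq": joint speeds; "joint_torque": joint torques, N m; "ee_pos": TCP position; "ee_rot": TCP orientation; "ft_force": force on the tool from outside, world axes, zero at the start; "moment": the same for the moment, N m; "finger_gap": finger opening in m.
Only numpy, scipy, OpenCV 4.12 (cv2) and the standard library are available. Lean on these libraries where they do the work, as an engineer would, in place of code of your own. Each camera call takes 0.05 s, during which the arm holds its last target.

## Task

Take the slide carrier from the foam tray by its upright grip and clip it into the holder on the viewing stage: draw the sprung curved arm back (pushing it with the carrier's own cut corner, the carrier tilted, does it with one hand), set the carrier flat and bring it right up against both fixed edges, leaving no gap, and let the arm close on its cut corner, so that the arm holds it there. Work the arm gently, never forcing it hard against its stop, and leave the bottle, the marker and the timer where they are.

Things in the scene. Friction and masses are not known exactly. Their poses are not given: they have to be found in the camera images.
- carrier: the grey slide carrier: a flat plate 76 (its x) x 36 (its y) x 6 mm, about 90 g, with an upright black grip block on top and a glass pane beside the block. Origin: centre of the plate's underside; z up. One corner, at (-x, -y), is cut off obliquely: the cut face runs from (x -38, y -6) to (x -31, y -18) mm. It starts lying flat on the white foam tray, 18 mm above the bench
- grip (a point): centre of the carrier's grip block, which is 30 mm long (carrier x), 12 mm thick (carrier y) and 30 mm tall, rising from the plate's top. This point is 12 mm to +x of the carrier's origin and 21 mm above the plate's underside (15 mm above the plate's top, 15 mm below the block's top). Axes as the carrier's
- holder: the fixed grey viewing stage, a block 150 x 132 mm (x -87 to +63, y -90 to +42 mm), top surface 30 mm above the bench. Its origin lies on the bench under the centre of the place for the carrier; z up. Seated, the carrier's axes are parallel to these axes and its origin is straight above this one, on the stage surface
- seat (a point): point on the stage surface (30 mm above the bench) where the origin of the seated carrier lies; axes as the holder's. The two fixed edges are steel strips standing 5 mm above the stage surface, measured from here: the end stop, inner face at x = +38 mm, y from -22 to +24 mm; the side fence, inner face at y = +18 mm, only from x = +5 to +46 mm (free of any edge at smaller x)
- nose (a point): the round nose of the sprung arm, an upright pin of 4 mm radius, 1 to 10 mm above the stage surface; this point is on its axis, 5.5 mm above the surface. It is drawn back about in the direction (-0.86, -0.50) of the holder's x and y axes. At rest it stands 8 mm inside the outline of a seated carrier (about -31, -10.5 mm from the seat), so the carrier cannot be laid in flat: a seated carrier's cut face holds it 8 mm back from rest, at (-38, -14) mm from the seat
- knob (a point): middle of the small black upright knob on the arm just outside the nose, 10 mm diameter, 15 mm tall, top 21 mm above the stage surface
- clip_arm (a joint): swing of the curved steel arm about its upright pivot (58 mm from the nose, at (-9, -64) mm from the seat): 0 at rest, 0.14 rad when it bears on a seated carrier, hard stop at 0.30 rad (nose 17 mm back from rest). The spring always closes it: at the nose about 2.5 N at rest, 3.6 N on a seated carrier, 4.8 N at the hard stop. It pushes the carrier mostly towards the end stop; friction there can leave a gap of a few mm at the side fence, which the spring alone does not close
- bottle: small clear bottle with a cap, 56 mm diameter, 105 mm tall, a bystander; origin at its foot
- marker: marker pen lying on the bench, 136 mm long, a bystander; origin under its middle
- timer: small white bench timer, 62 x 66 x 19 mm, a bystander; origin under its middle
There are look-alikes about, which are no part of the job. Of the things like the carrier, leave any that is purple; of the rest the larger one is meant.

How it is judged:
By the outcome, as a careful person would: the job done as asked, in the order asked, and still so for the second after the job is handed in, with the robot touching nothing.
It also fails if it takes over 40 s, if anything falls off the work surface, if the arm or the gripper's body presses on something with over 40 N, if the wrist force passes 120 N, or if a joint passes its speed limit or range.

## Working session

There is one attempt and no reset: what is moved stays moved. The work goes in short steps, each a Python script; the robot and the scene stay as the last script left them, time stands still between calls to the robot, and variables do not carry over. Pictures are saved under pics/ and viewed, and the job is handed in when it is done.

```bash
ls; mkdir -p pics
python3 - <<'E'
from bench import *
import cv2,numpy as np
s=state();print(s)
for n in("scene","top","wrist"):
    d=get_image(n);cv2.imwrite(f"pics/a_{n}.png",d["frame"]);np.savez(f"a_{n}.npz",**d);print(n,d["camera_matrix"].tolist(),d["k1"],d["view"].round(4).tolist())
E
```

```text
pics
{'time': 0.0, 'joint_pos': array([-1.28170975e+00,  9.18723351e-02,  1.23184234e+00,  1.27772411e-05,
        1.81980231e+00, -5.67063746e-02]), 'dq': array([-1.54361789e-03, -2.99101399e-03, -1.10707952e-03,  5.66274068e-05,
        1.01731880e-04,  1.08874421e-04]), 'joint_torque': array([-1.59350937e-03, -4.46454906e+01, -4.06447542e+01,  6.98431931e-02,
        2.92627816e-02, -1.51548275e-04]), 'ee_pos': array([ 0.20328709, -0.56422476,  0.22952339]), 'ee_rot': array([-9.56396214e-04,  9.85089875e-01,  1.72037823e-01, -1.05391416e-04]), 'ft_force': array([-0.22223653,  0.52063214, -0.31272108]), 'moment': array([ 0.00525594,  0.02503623, -0.01181755]), 'finger_gap': 0.0878393470210398}
scene [[398.89137008543986, 0.0, 252.59199376190668], [0.0, 398.89137008543986, 188.68419191294535], [0.0, 0.0, 1.0]] 0.032268764905550716 [[-0.8542, -0.5198, -0.0082, 0.5676], [0.3551, -0.5949, 0.7211, -0.1201], [-0.3797, 0.6131, 0.6928, -1.0661], [0.0, 0.0, 0.0, 1.0]]
top [[489.91525590713786, 0.0, 252.54844218419245], [0.0, 489.91525590713786, 187.91770394146965], [0.0, 0.0, 1.0]] -0.16832195505054945 [[-0.0036, -0.9999, 0.0113, 0.1777], [0.9882, -0.0018, 0.1533, -0.5785], [-0.1532, 0.0117, 0.9881, -1.5018], [0.0, 0.0, 0.0, 1.0]]
wrist [[269.3517930333314, 0.0, 257.94831715400073], [0.0, 269.3517930333314, 195.68224245657058], [0.0, 0.0, 1.0]] -0.016511353751945516 [[0.3399, -0.9405, -0.0023, -0.5982], [0.8948, 0.3242, -0.307, 0.0377], [0.2894, 0.1023, 0.9517, -0.3923], [0.0, 0.0, 0.0, 1.0]]
```

View pics/a_scene.png

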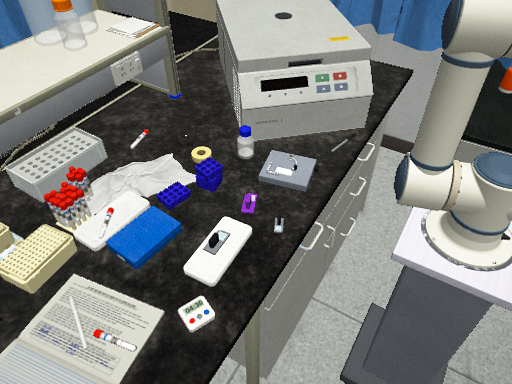

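View pics/a_top.png

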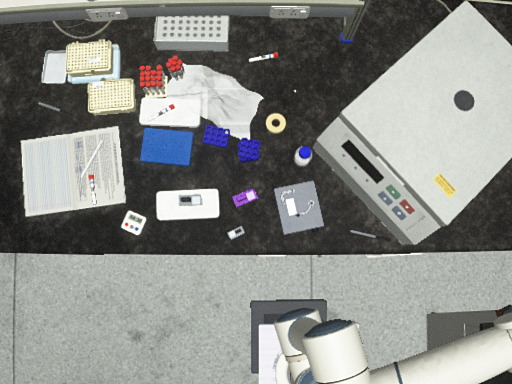

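View pics/a_wrist.png

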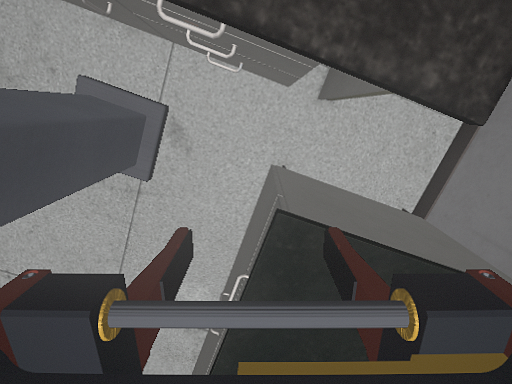

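The top view shows the carrier on the white tray at about (188,201) and the holder at (299,207). The purple look-alike is at (245,197) and a small grey one at (236,232). Next I'll get rough positions, then a wrist close-up of each.

```bash
cat > h.py <<'E'
import numpy as np,cv2
from scipy.spatial.transform import Rotation as R
def load(n):
    z=np.load(n,allow_pickle=True);return {k:z[k] for k in z.files}
def slopes(d,uv):
    K=d["camera_matrix"];k=float(d["k1"]);uv=np.atleast_2d(np.asarray(uv,float))
    p=np.c_[(uv[:,0]-K[0,2])/K[0,0],(uv[:,1]-K[1,2])/K[1,1]]
    q=p.copy()
    for _ in range(30): q=p/(1+k*(q**2).sum(1,keepdims=True))
    return q
def ray(d,uv):
    q=slopes(d,uv);V=d["view"];Rm=V[:3,:3];c=-Rm.T@V[:3,3]
    return c,np.c_[q[:,0],-q[:,1],-np.ones(len(q))]@Rm
def onplane(d,uv,z):
    c,r=ray(d,uv);return c+r*((z-c[2])/r[:,2])[:,None]
def bydepth(d,uv):
    c,r=ray(d,uv);uv=np.atleast_2d(uv).astype(int)
    return c+r*d["depth"][uv[:,1],uv[:,0]][:,None]
def proj(d,P):
    P=np.atleast_2d(P);V=d["view"];c=P@V[:3,:3].T+V[:3,3];s=np.c_[c[:,0],-c[:,1]]/-c[:,2:]
    s=s*(1+float(d["k1"])*(s**2).sum(1,keepdims=True));K=d["camera_matrix"]
    return np.c_[s[:,0]*K[0,0]+K[0,2],s[:,1]*K[1,1]+K[1,2]]
def Q(yaw,tilt=0): # tool down; jaw (tool y) axis: xyz quaternion wxyz
    r=R.from_euler('z',yaw)*R.from_euler('x',np.pi)
    q=r.as_quat();return np.r_[q[3],q[:3]]
def rot(q): return R.from_quat([q[1],q[2],q[3],q[0]])
E
python3 - <<'E'
from h import *
d=load("a_top.npz")
for n,uv,z in [("carrier",(188,201),.04),("tray",(188,205),.018),("holder",(299,207),.03),("timer",(134,222),.019),("bottle",(304,154),.105),("purple",(245,197),.0),("small",(236,232),0)]:
    print(n,onplane(d,uv,z).round(3),bydepth(d,uv).round(3))
# holder corners
for uv in [(274,188),(315,181),(324,227),(282,235)]: print(uv,onplane(d,uv,.03).round(3),bydepth(d,uv).round(3))
w=load("a_wrist.npz");V=w["view"];c=-V[:3,:3].T@V[:3,3]
q=np.array([-9.56396214e-04,9.85089875e-01,1.72037823e-01,-1.05391416e-04]);T=rot(q)
print("cam in tool",T.inv().apply(c-[.20328,-.5642,.2295]).round(4),"look",T.inv().apply(-V[2,:3]).round(3),"up",T.inv().apply(V[1,:3]).round(3),"right",T.inv().apply(V[0,:3]).round(3))
print(T.as_matrix().round(3))
E
```

```text
carrier [[0.538 0.38  0.04 ]] [[0.54  0.381 0.027]]
tray [[0.528 0.382 0.018]] [[0.529 0.383 0.01 ]]
holder [[0.52  0.029 0.03 ]] [[0.519 0.029 0.033]]
timer [[0.473 0.555 0.019]] [[0.474 0.556 0.015]]
bottle [[0.675 0.018 0.105]] [[0.673 0.019 0.112]]
purple [[0.556 0.2   0.   ]] [[0.55  0.2   0.041]]
small [[0.443 0.229 0.   ]] [[0.442 0.229 0.02 ]]
(274, 188) [[0.581 0.108 0.03 ]] [[0.58  0.108 0.036]]
(315, 181) [[ 0.603 -0.024  0.03 ]] [[ 0.608 -0.028  0.   ]]
(324, 227) [[ 0.456 -0.05   0.03 ]] [[ 0.458 -0.054  0.   ]]
(282, 235) [[0.431 0.084 0.03 ]] [[ 0.433  0.082 -0.001]]
cam in tool [ 0.0852 -0.001  -0.1541] look [-0.307 -0.     0.952] up [ 0.952 -0.001  0.307] right [0.001 1.    0.   ]
[[ 0.941  0.339 -0.001]
 [ 0.339 -0.941  0.002]
 [ 0.    -0.002 -1.   ]]
```

Run:
```python
import cv2
a=cv2.imread("pics/a_top.png")[170:250,110:340];cv2.imwrite("pics/a_top_z.png",cv2.resize(a,None,fx=3.4,fy=3.4,interpolation=cv2.INTER_CUBIC))
```

```text
(no output)
```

View pics/a_top_z.png

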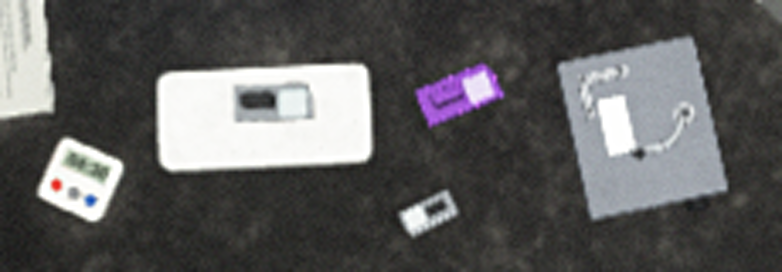

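Run:
```python
from h import *
d=load("a_top.npz")
for uv in [(325,143),(330,145),(400,230),(412,235),(405,238),(440,215),(462,100),(470,205),(505,145)]: print(uv,bydepth(d,uv).round(3))
from bench import *
q0=state()["joint_pos"]
for p,y in [((.538,.385,.22),90),((.53,.05,.23),9),((.3,-.15,.45),50),((.42,.2,.4),50)]:
    q=inverse_kinematics(p,Q(np.radians(y)));print(p,y,None if q is None else np.round(q,3))
```

```text
(325, 143) [[ 0.695 -0.038  0.164]]
(330, 145) [[ 0.689 -0.053  0.165]]
(400, 230) [[ 0.436 -0.258  0.149]]
(412, 235) [[ 0.42  -0.289  0.164]]
(405, 238) [[ 0.415 -0.291  0.093]]
(440, 215) [[ 0.467 -0.333  0.277]]
(462, 100) [[ 0.796 -0.422  0.283]]
(470, 205) [[ 0.526 -0.554  0.004]]
(505, 145) [[ 0.666 -0.546  0.279]]
(0.538, 0.385, 0.22) 90 [ 0.57   0.259  1.062 -0.     1.82   0.57 ]
(0.53, 0.05, 0.23) 9 [ 0.03  -0.091  1.414 -0.     1.819  1.444]
(0.3, -0.15, 0.45) 50 [-0.565 -0.418  1.272 -0.     2.287  0.133]
(0.42, 0.2, 0.4) 50 [ 0.371 -0.162  1.169 -0.     2.134  1.069]
```

Run:
```python
from h import *; from bench import *
movej([-1.28,-.42,1.272,0,2.287,0.0]);movej([.4,-.42,1.272,0,2.287,.4])
move_to([.538,.385,.22],Q(np.pi/2))
s=state();print(s["time"],s["ee_pos"],s["ft_force"])
d=get_image("wrist");d["ee"]=s["ee_pos"];d["q"]=s["ee_rot"];cv2.imwrite("pics/b_w.png",d["frame"]);np.savez("b_wrist.npz",**d)
```

```text
4.7583 [0.53828641 0.38465235 0.22216189] [-0.36869007  0.77831353  0.20200097]
```

View pics/b_w.png

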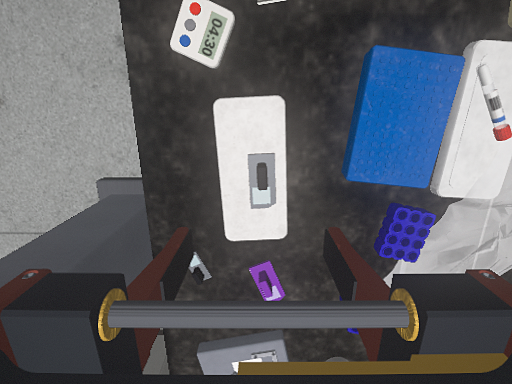

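```bash
cat > meas.py <<'E'
from h import *
def carrier(d,box,zt=.024):
    x0,y0,x1,y1=box
    g=cv2.cvtColor(d["frame"],cv2.COLOR_BGR2GRAY)
    g=cv2.GaussianBlur(g,(3,3),0)[y0:y1,x0:x1]
    m=(g<195).astype(np.uint8)*255
    m=cv2.morphologyEx(m,cv2.MORPH_CLOSE,np.ones((7,7)))
    c=max(cv2.findContours(m,0,1)[0],key=cv2.contourArea)[:,0,:]+[x0,y0]
    P=onplane(d,c,zt)[:,:2]
    r=cv2.minAreaRect((P*1000).astype(np.float32))
    return c,P,r
E
python3 - <<'E'
from meas import *
d=load("b_wrist.npz")
c,P,r=carrier(d,(232,125,276,228));print(r)
im=d["frame"].copy();cv2.drawContours(im,[c.astype(np.int32)],-1,(0,0,255),1)
cv2.imwrite("pics/b_z.png",cv2.resize(im[130:240,200:330],None,fx=5,fy=5,interpolation=cv2.INTER_CUBIC))
E
```

```text
((543.6990356445312, 377.94140625), (35.8992919921875, 76.79243469238281), 1.1293823719024658)
```

View pics/b_z.png

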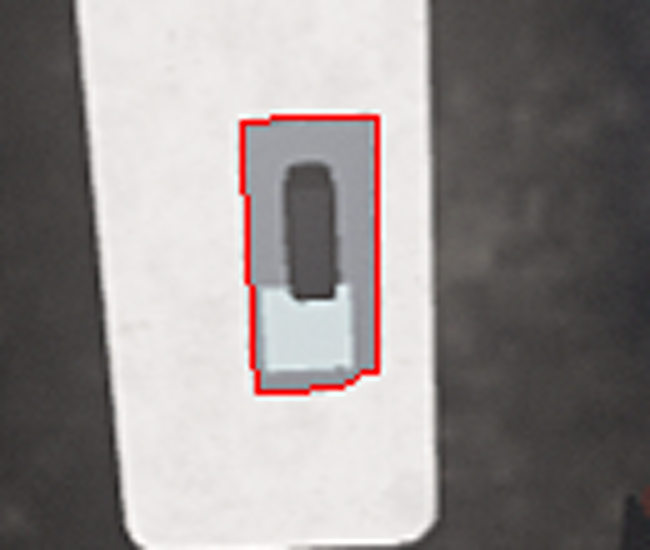

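Run:
```python
from meas import *; from bench import *
move_to([.5435,.390,.13],Q(np.radians(91.1)))
hold(.2)
s=state();print(s["time"],s["ee_pos"],s["ft_force"])
d=get_image("wrist");d["ee"]=s["ee_pos"];d["q"]=s["ee_rot"];cv2.imwrite("pics/c_w.png",d["frame"]);np.savez("c_wrist.npz",**d)
```

```text
5.4583 [0.54467999 0.39069965 0.13410907] [ 0.37577622 -0.21498814  0.27758218]
```

View pics/c_w.png

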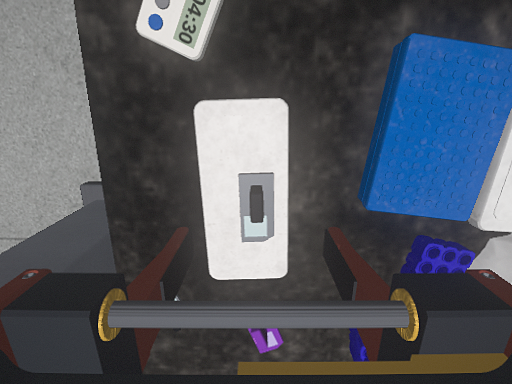

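Run:
```python
from meas import *; from bench import *
s=state();print(s["time"],s["ee_pos"],s["dq"].round(4),s["ee_rot"])
print(s["joint_pos"]-inverse_kinematics([.5435,.390,.13],Q(np.radians(91.1))))
d=load("c_wrist.npz");d["view"]
c,P,r=carrier(d,(225,160,284,255));print(r)
# grip block top outline at z=.054
g=cv2.cvtColor(d["frame"],cv2.COLOR_BGR2GRAY)
im=d["frame"].copy();cv2.drawContours(im,[c.astype(np.int32)],-1,(0,0,255),1)
cv2.imwrite("pics/c_z.png",cv2.resize(im[150:270,190:320],None,fx=5,fy=5,interpolation=cv2.INTER_CUBIC))
```

```text
5.5083 [0.54452419 0.39060398 0.13353554] [ 0.0006  0.0097  0.0125 -0.0003 -0.0029 -0.0004] [5.61295427e-04 7.00340285e-01 7.13804530e-01 2.50274777e-03]
[-7.61596714e-05 -2.26777033e-03 -3.56758957e-03  1.44298879e-05
  7.05540474e-04  8.21972573e-05]
((543.495361328125, 378.4083251953125), (35.26847457885742, 76.79143524169922), 2.1240994930267334)
```

View pics/c_z.png

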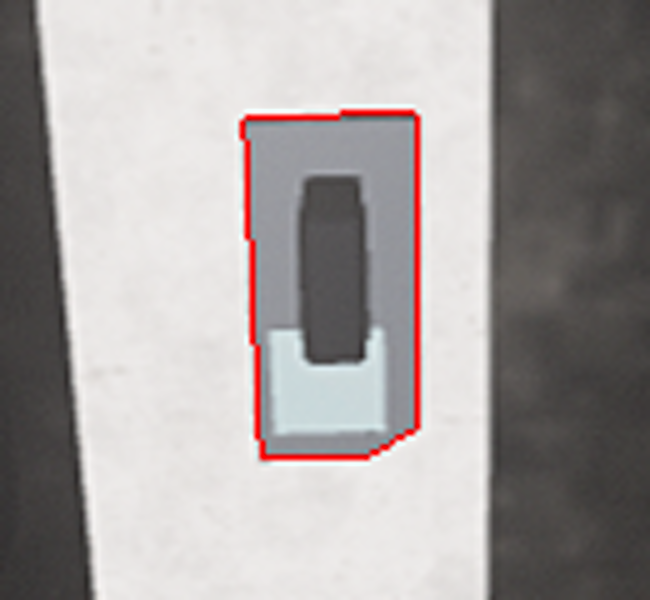

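Run:
```python
from meas import *; from bench import *
q=Q(np.radians(91.6))
move_l([.5434,.3904,.034],.12,q);hold(.5)
s=state();print(s["time"],s["ee_pos"],s["ft_force"])
close();s=state();print(s["time"],s["ee_pos"],s["ft_force"],s["finger_gap"])
move_l([.5434,.3904,.20],.15);hold(.3)
s=state();print(s["time"],s["ee_pos"],s["ft_force"],s["finger_gap"])
d=get_image("wrist");cv2.imwrite("pics/d_w.png",d["frame"]);np.savez("d_wrist.npz",**d)
```

```text
6.9583 [0.54340656 0.39042955 0.03408595] [-0.05030374  0.59919497  0.41891712]
8.1083 [0.54341214 0.39039598 0.03400266] [ 0.72420336 -0.5730655   0.10286241] 0.011817537197730009
9.6667 [0.54326099 0.39029883 0.19939916] [ 0.09445168  0.5101118  -0.94079377] 0.011850584721987936
```

View pics/d_w.png

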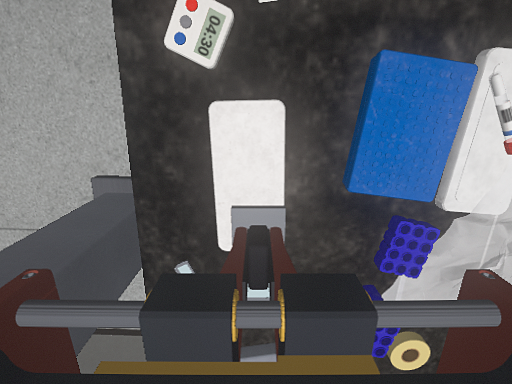

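Run:
```python
from meas import *; from bench import *
d=load("d_wrist.npz");s=state()
T=rot(s["ee_rot"]);
zt=s["ee_pos"][2]-.010
for uv in [(231.5,206.5),(285,206.5)]:
    print(T.inv().apply(onplane(d,uv,zt)-s["ee_pos"]).round(4))
yaw=np.radians(9.3)
c=np.array([.5255,.056]);p=c+R.from_euler('z',yaw).apply([-.06,0,0])[:2]
qa=Q(yaw)
move_to([.45,.2,.22],Q(np.radians(50)))
move_to([*p,.20],qa);hold(.4)
s=state();print(s["time"],s["ee_pos"],s["ft_force"],s["finger_gap"])
d=get_image("wrist");d["ee"]=s["ee_pos"];d["q"]=s["ee_rot"];cv2.imwrite("pics/e_w.png",d["frame"]);np.savez("e_wrist.npz",**d)
cv2.imwrite("pics/e_z.png",cv2.resize(d["frame"][60:240,160:360],None,fx=4,fy=3.3,interpolation=cv2.INTER_CUBIC))
```

```text
[[ 0.0258 -0.0173  0.01  ]]
[[0.0259 0.0174 0.01  ]]
11.6417 [0.46631087 0.04699989 0.20010704] [-0.53090333  0.08671526 -0.82415406] 0.012052066599385554
```

View pics/e_w.png

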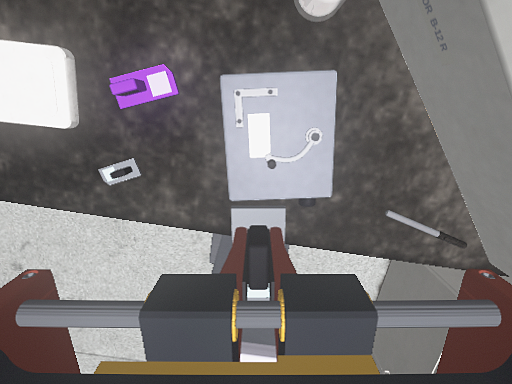

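View pics/e_z.png

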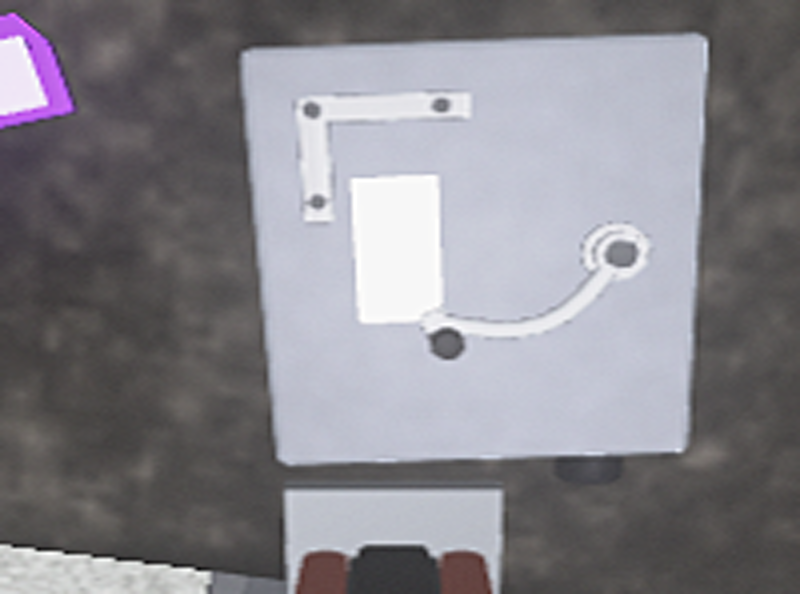

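```bash
cat > hold.py <<'E'
from h import *
def lines(d,seed=None):
    hsv=cv2.cvtColor(d["frame"],cv2.COLOR_BGR2HSV);g=cv2.cvtColor(d["frame"],cv2.COLOR_BGR2GRAY)
    m=((g>120)).astype(np.uint8)*255
    m[:, :190]=0;m[:,350:]=0;m[203:]=0;m[:40]=0
    m=cv2.morphologyEx(cv2.morphologyEx(m,cv2.MORPH_CLOSE,np.ones((5,5))),cv2.MORPH_OPEN,np.ones((3,3)))
    return max(cv2.findContours(m,0,1)[0],key=cv2.contourArea)[:,0,:],g
E
python3 - <<'E'
from hold import *
d=load("e_wrist.npz");c,g=lines(d)
h=cv2.convexHull(c)[:,0,:]
P=onplane(d,h,.03)[:,:2]*1000
r=cv2.minAreaRect(P.astype(np.float32));print(r)
ap=cv2.approxPolyDP(h.reshape(-1,1,2),4,True)[:,0];print(ap.tolist())
print(onplane(d,ap,.03).round(4).tolist())
# side line fits in world
Pc=onplane(d,c.astype(float),.03)[:,:2]*1000
ctr=np.array(r[0]);a=np.radians(9.3);Rm=np.array([[np.cos(a),np.sin(a)],[-np.sin(a),np.cos(a)]])
L=(Pc-ctr)@Rm.T
for nm,ax,sg in (("+x",0,1),("-x",0,-1),("+y",1,1),("-y",1,-1)):
    half=75 if ax==0 else 66
    sel=(sg*L[:,ax]>half-6)&(abs(L[:,1-ax])<(66 if ax==0 else 75)-10)
    p=np.polyfit(L[sel,1-ax],L[sel,ax],1);print(nm,sel.sum(),p[1].round(2),np.degrees(np.arctan(p[0])).round(2))
E
```

```text
((519.7318115234375, 31.537418365478516), (148.83160400390625, 130.78895568847656), 11.767142295837402)
[[336, 71], [331, 195], [231, 200], [220, 76]]
[[0.6037, -0.0164, 0.03], [0.4629, -0.0461, 0.03], [0.4355, 0.0777, 0.03], [0.5775, 0.1093, 0.03]]
+x 101 73.81 -2.19
-x 88 -73.26 -2.45
+y 111 64.89 2.5
-y 112 -64.64 2.83
```

Run:
```python
from hold import *
d=load("e_wrist.npz")
a=np.radians(11.8);o=np.array([.5266,.0575,0]);W=lambda p:o+R.from_euler('z',a).apply(np.array(p,float)/1000)
im=cv2.resize(d["frame"],None,fx=5,fy=5,interpolation=cv2.INTER_CUBIC)
def pl(p,col):
    u=((proj(d,W(p))+.5)*5-.5).round().astype(int);cv2.polylines(im,[u],False,col,1,cv2.LINE_AA)
pl([[63,42,30],[63,-90,30],[-87,-90,30],[-87,42,30],[63,42,30]],(0,0,255))
pl([[38,-22,35],[38,18,35],[5,18,35]],(0,200,0))
pl([[38,-22,30],[38,18,30],[5,18,30]],(255,0,0))
t=np.linspace(0,6.3,30)
pl(np.c_[-31+4*np.cos(t),-10.5+4*np.sin(t),0*t+40],(255,0,255))
pl(np.c_[-9+4*np.cos(t),-64+4*np.sin(t),0*t+35],(255,0,255))
cv2.imwrite("pics/e_o.png",im[300:1050,1050:1750])
cv2.imwrite("pics/e_o.png",im[320:900,1080:1720])
```

```text
(no output)
```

View pics/e_o.png

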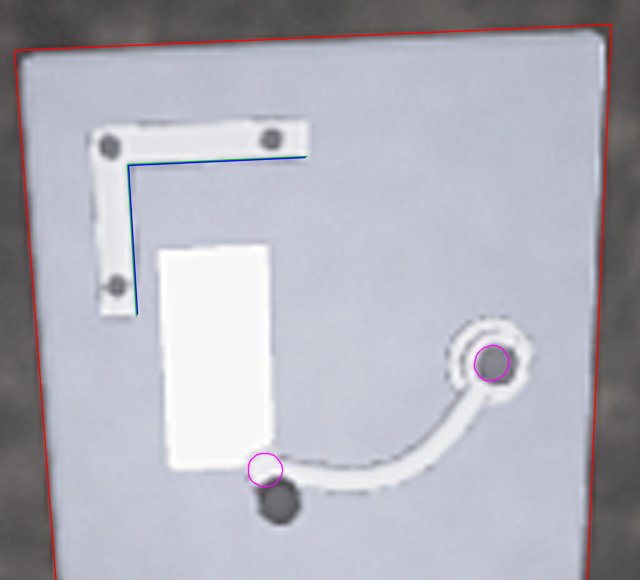

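```bash
cat > seat.py <<'E'
from h import *; from bench import *
a=np.radians(11.8);O=np.array([.5266,.0575,.030]);Rz=R.from_euler('z',a)
def pose(edge,th,gx=12.1): # edge: holder-frame mm of bottom -x edge middle (seated: -38,0,0); th tilt deg (neg = -x down)
    C=Rz*R.from_euler('y',np.radians(th))
    t=O+Rz.apply(np.array(edge,float)/1000)+C.apply(np.array([38+gx,0,16.])/1000)
    q=(C*R.from_euler('x',np.pi)).as_quat();return t,np.r_[q[3],q[:3]]
def rep(tag):
    s=state();f=Rz.inv().apply(s["ft_force"]);e=Rz.inv().apply(s["ee_pos"]-O)*1000
    print(tag,"t%.2f"%s["time"],"tcp_h",e.round(2),"F_h",f.round(1),"gap %.4f"%s["finger_gap"]);return s,f
def go(edge,th,v,hd=.0,tag=""):
    p,q=pose(edge,th);move_l(p,v,q)
    if hd:hold(hd)
    return rep(tag)
def snap(n,cam="wrist"):
    d=get_image(cam);cv2.imwrite(f"pics/{n}.png",d["frame"]);np.savez(n+".npz",**d);return d
E
python3 - <<'E'
from seat import *
import time
u=np.array([.864,.504,0]);S=np.array([-38,0,0.])
p,q=pose(S+12*u+[0,0,35],-8);move_to(p,q);rep("above")
go(S+11*u+[0,0,2],-8,.06,.4,"start")
snap("f_w");snap("f_s","scene")
for k in (7,3,0,-2.5):
    s,f=go(S+k*u+[0,0,2],-8,.025,.1,k)
    if np.linalg.norm(f)>18: print("ABORT");break
E
```

```text
above t12.30 tcp_h [19.57  6.01 58.48] F_h [ 0.9  0.3 -1.1] gap 0.0120
start t13.40 tcp_h [18.94  5.53 24.94] F_h [-0.3 -1.2 -0.9] gap 0.0121
7 t13.91 tcp_h [15.63  3.8  24.99] F_h [ 1.9  2.2 -1.4] gap 0.0120
3 t14.32 tcp_h [12.04  1.55 24.92] F_h [ 1.6  2.8 -0.5] gap 0.0118
0 t14.68 tcp_h [ 9.45  0.03 24.84] F_h [3.3 3.5 0.1] gap 0.0120
-2.5 t15.03 tcp_h [ 7.34 -1.17 24.87] F_h [ 3.3  4.7 -1.1] gap 0.0118
```

Run:
```python
from seat import *
a=snap("g_w")["frame"];b=snap("g_s","scene")["frame"]
cv2.imwrite("pics/g.png",np.hstack([cv2.resize(a[130:300,160:360],(400,340),interpolation=3),cv2.resize(b[140:200,250:325],(400,340),interpolation=3)]))
```

```text
(no output)
```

View pics/g.png

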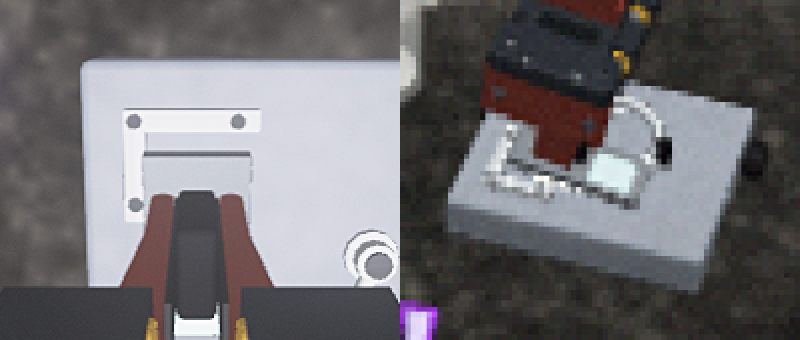

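The wrist view (left, carrier at about (197,175)) shows the tilted carrier inside the L. In the scene view the knob, at (662,150), is pushed back outside the cut corner. Now I'll flatten it.

Run:
```python
from seat import *
S=np.array([-38,0,0.])
go(S+[-3.3,-3,2],-8,.03,.1,"off")
for th in (-4,0):
    s,f=go(S+[-3.3,-3,1.5],th,.03,.15,th)
    if np.linalg.norm(f)>18: print("ABORT");raise SystemExit
for z in (.5,-.3,-.8):
    s,f=go(S+[-3.3,-3,z],0,.02,.2,("z",z))
    if f[2]>4: break
a=snap("i_w")["frame"];b=snap("i_s","scene")["frame"]
cv2.imwrite("pics/i.png",np.hstack([cv2.resize(a[130:300,160:360],(400,340),interpolation=3),cv2.resize(b[140:200,250:325],(400,340),interpolation=3)]))
```

```text
off t15.48 tcp_h [ 6.2  -3.01 24.83] F_h [ 3.7  4.2 -0.7] gap 0.0119
-4 t15.93 tcp_h [ 7.75 -3.19 21.07] F_h [4.4 3.1 0.3] gap 0.0116
0 t16.35 tcp_h [ 8.8  -3.18 17.6 ] F_h [ 3.7  2.3 -1.1] gap 0.0117
('z', 0.5) t16.80 tcp_h [ 8.92 -3.13 16.73] F_h [3.7 0.9 0.1] gap 0.0118
('z', -0.3) t17.25 tcp_h [ 9.01 -3.08 15.97] F_h [4.4 1.3 2.4] gap 0.0118
('z', -0.8) t17.70 tcp_h [ 9.02 -3.08 15.96] F_h [3.1 2.7 5.8] gap 0.0117
```

View pics/i.png

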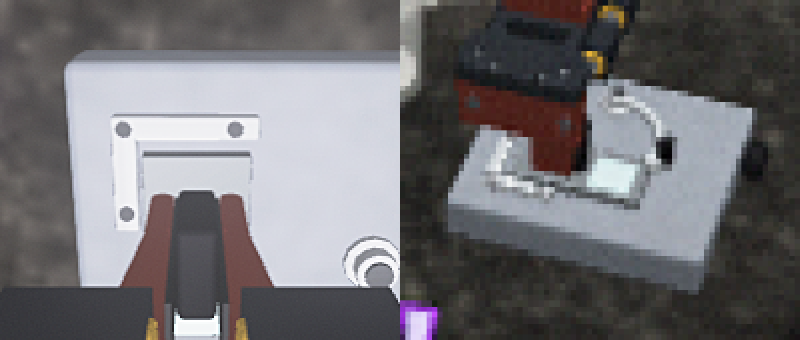

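Run:
```python
from seat import *
S=np.array([-38,0,0.]);x,y=-3.3,-3.
go(S+[x,y,-.1],0,.02,.1,"relax")
f0=None
while True:
    y=min(y+1.,2.5) if y>-1 else y+2
    s,f=go(S+[x,y,-.1],0,.02,.15,("y",y))
    e=Rz.inv().apply(s["ee_pos"]-O)*1000
    if f[1]<-5 or y>=2.5: break
while True:
    x=x+1. if x>-2 else x+2
    s,f=go(S+[x,y,-.1],0,.02,.15,("x",x))
    if f[0]<-6 or x>=2.7: break
```

```text
relax t18.15 tcp_h [ 8.83 -3.05 15.96] F_h [4.2 0.7 3.1] gap 0.0119
('y', -1.0) t18.55 tcp_h [ 8.85 -1.38 15.97] F_h [ 4.2 -2.   2.2] gap 0.0120
('y', 1.0) t18.95 tcp_h [ 8.83 -1.23 16.01] F_h [ 4.1 -7.8  2.6] gap 0.0118
('x', -1.2999999999999998) t19.35 tcp_h [ 9.32 -1.22 16.05] F_h [-2.4 -8.6  6.2] gap 0.0121
('x', -0.2999999999999998) t19.75 tcp_h [ 9.63 -1.23 16.04] F_h [-4.7 -7.9  8.4] gap 0.0118
('x', 0.7000000000000002) t20.15 tcp_h [10.43 -1.26 16.04] F_h [-7.  -8.7  9.5] gap 0.0116
```

Run:
```python
from seat import *
S=np.array([-38,0,0.])
go(S+[.7,-.9,.1],0,.02,.2,"relax y")
x=.7
for x in (1.2,1.9,2.6):
    s,f=go(S+[x,-.9,.1],0,.02,.2,("x",x))
    if f[0]<-9: break
a=snap("j_w")["frame"];b=snap("j_s","scene")["frame"]
cv2.imwrite("pics/j.png",np.hstack([cv2.resize(a[130:300,160:360],(400,340),interpolation=3),cv2.resize(b[140:200,250:325],(400,340),interpolation=3)]))
```

```text
relax y t20.60 tcp_h [11.23 -1.36 16.  ] F_h [-3.2 -0.7  6.4] gap 0.0117
('x', 1.2) t21.05 tcp_h [11.5  -1.36 16.  ] F_h [-4.  -2.1  7.3] gap 0.0118
('x', 1.9) t21.50 tcp_h [12.19 -1.36 16.03] F_h [-3.7 -2.   7.1] gap 0.0119
('x', 2.6) t21.95 tcp_h [12.88 -1.36 16.01] F_h [-4.5 -1.3  5.9] gap 0.0117
```

View pics/j.png

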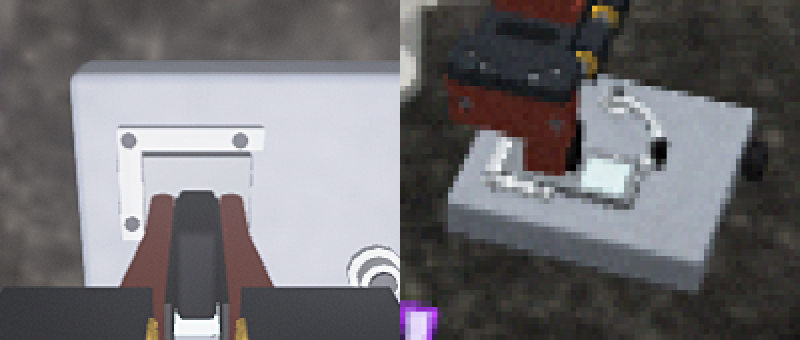

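Run:
```python
from seat import *
S=np.array([-38,0,0.])
for x in (3.2,3.9,4.6):
    s,f=go(S+[x,-.9,.3],0,.02,.2,("x",x))
    if f[0]<-9: break
d=snap("k_w");a=d["frame"];t=snap("k_t","top")["frame"]
T=rot(s["ee_rot"]);cv2.imwrite("pics/k.png",cv2.resize(a[160:260,200:320],None,fx=5,fy=5,interpolation=3))
```

```text
('x', 3.2) t22.50 tcp_h [13.43 -1.35 16.04] F_h [-4.6 -3.3  5.9] gap 0.0119
('x', 3.9) t22.95 tcp_h [14.11 -1.36 16.03] F_h [-2.1 -2.   6. ] gap 0.0119
('x', 4.6) t23.40 tcp_h [14.13 -1.35 16.03] F_h [-6.4 -2.5  8.2] gap 0.0118
```

View pics/k.png

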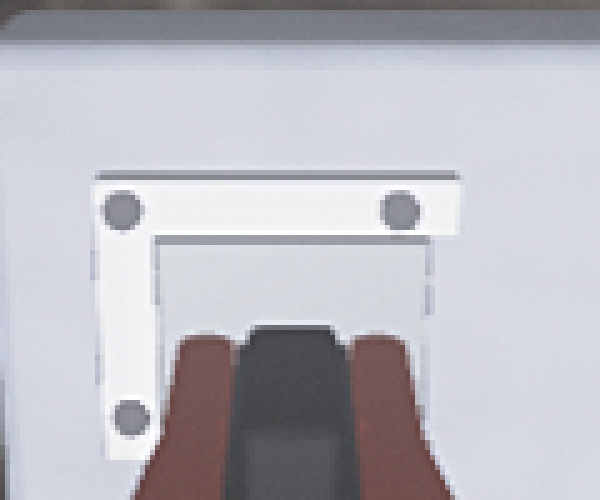

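Run:
```python
from seat import *
S=np.array([-38,0,0.])
for x in (5.4,6.2):
    s,f=go(S+[x,-.9,.6],0,.02,.3,("x",x))
    if f[0]<-11: break
s,f=go(S+[x,.4,.6],0,.02,.3,("y",x))
d=snap("l_w")
cv2.imwrite("pics/l.png",cv2.resize(d["frame"][160:260,200:320],None,fx=5,fy=5,interpolation=3))
```

```text
('x', 5.4) t24.05 tcp_h [14.2  -1.36 16.06] F_h [-9.1 -1.9  8.5] gap 0.0119
('x', 6.2) t24.60 tcp_h [14.24 -1.36 16.1 ] F_h [-11.5  -2.   11.8] gap 0.0118
('y', 6.2) t25.15 tcp_h [14.28 -1.29 16.14] F_h [-13.6  -6.6  10.9] gap 0.0119
```

View pics/l.png

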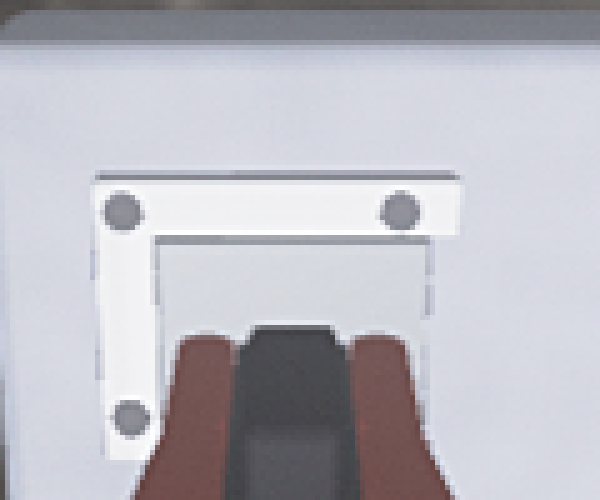

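Run:
```python
from seat import *
S=np.array([-38,0,0.])
go(S+[3.6,-.4,.2],0,.02,.3,"relax")
gripper_open();rep("open")
p=state()["ee_pos"];move_l([p[0],p[1],p[2]+.07],.12);hold(.2);rep("up")
d=snap("m_w");cv2.imwrite("pics/m.png",cv2.resize(d["frame"][150:300,180:330],(750,600),interpolation=3))
```

```text
relax t25.78 tcp_h [14.11 -1.33 16.01] F_h [-1.6 -3.3  5.5] gap 0.0119
open t27.02 tcp_h [15.7  -0.42 16.21] F_h [ 0.1 -0.3 -0.8] gap 0.0873
up t27.95 tcp_h [15.16 -0.35 84.97] F_h [ 0.4 -0.6  0.9] gap 0.0876
```

View pics/m.png

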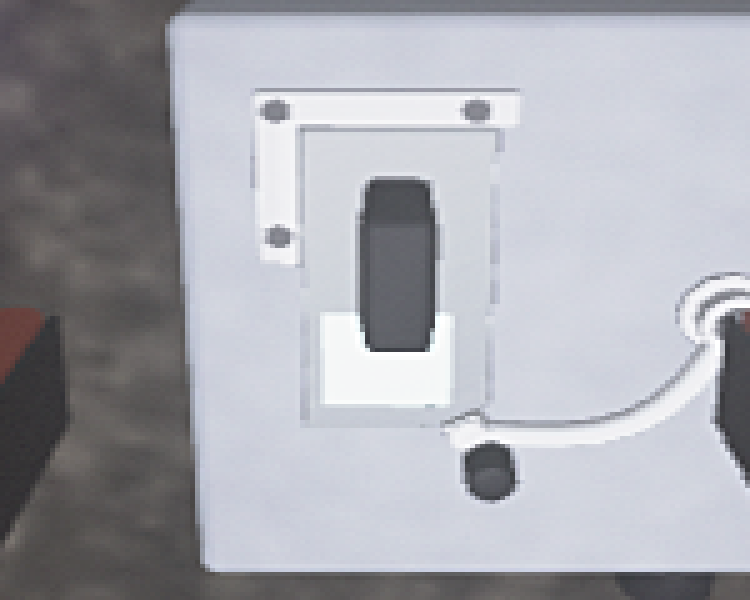

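Run:
```python
from seat import *
d=load("m_w.npz");g=cv2.cvtColor(d["frame"],cv2.COLOR_BGR2GRAY)
print(g[186:200:4,228:246]);print(g[186:200:4,272:286]);print("cols")
print(g[168:190,244:276:6].T);print(g[246:262,242:264:5].T)
W=lambda p:O+Rz.apply(np.array(p,float)/1000)
H=lambda uv,z:(Rz.inv().apply(onplane(d,uv,z)-O)*1000).round(2)
for n,uv,z in [("fence in",(239.5,193),.035),("plate+y",(240.5,193),.036),("plate-y",(279,193),.036)]:print(n,H(uv,z))
```

```text
[[213 213 196 227 240 237 237 238 239 241 243 208 189 220 218 218 218 218]
 [212 214 184 221 240 236 236 238 240 241 244 209 193 222 217 216 216 216]
 [211 213 181 217 240 237 236 238 240 240 244 214 195 221 216 215 216 216]
 [213 212 209 235 242 236 235 238 240 241 245 215 192 220 216 215 217 215]]
[[215 214 216 215 216 216 215 183 192 217 214 213 213 214]
 [215 214 214 214 214 215 208 208 216 215 214 215 213 215]
 [214 215 214 215 214 214 218 217 215 215 214 214 215 215]
 [214 214 213 212 214 215 200 203 213 214 212 213 212 211]]
cols
[[210 211 209 215 155 226 242 238 237 238 237 239 249 187 169 218 219 216
  218 216 216 217]
 [213 212 214 219 157 224 242 238 237 238 237 239 246 216 174 216 218 217
  217 216 216 216]
 [211 213 212 217 158 224 241 238 237 238 238 239 246 217 172 215 218 216
  217 216 215 215]
 [209 210 212 216 155 224 242 238 237 238 238 238 246 217 172 214 218 216
  216 215 216 217]
 [212 212 212 217 153 222 242 238 237 238 238 239 246 219 173 214 217 216
  215 215 216 215]
 [210 211 213 216 158 227 239 152 130 138 138 129 196 214 176 213 216 216
  216 214 216 214]]
[[207 208 209 210 213 215 208 208 207 205 200 212 213 213 211 210]
 [246 246 246 247 251 219 203 204 203 202 201 212 211 209 209 209]
 [246 246 246 246 251 218 203 204 203 203 203 214 215 213 215 214]
 [246 246 246 246 251 218 202 204 205 201 203 215 215 214 213 213]
 [246 246 246 246 250 232 206 202 204 200 203 214 213 211 211 212]]
fence in [[27.06 17.54  5.  ]]
plate+y [[27.38 16.56  6.  ]]
plate-y [[ 27.42 -18.31   6.  ]]
```

Run:
```python
from seat import *
p=O+Rz.apply([-.075,.012,.085]);_,q=pose([0,0,0],0)
move_l(p,.25,q);hold(.25);rep("v")
d=snap("n_w");cv2.imwrite("pics/n.png",d["frame"]);cv2.imwrite("pics/n_z.png",cv2.resize(d["frame"][60:210,190:340],(750,600),interpolation=3))
```

```text
v t28.77 tcp_h [-74.42  11.89  84.78] F_h [ 0.4  0.6 -0.1] gap 0.0880
```

View pics/n_z.png

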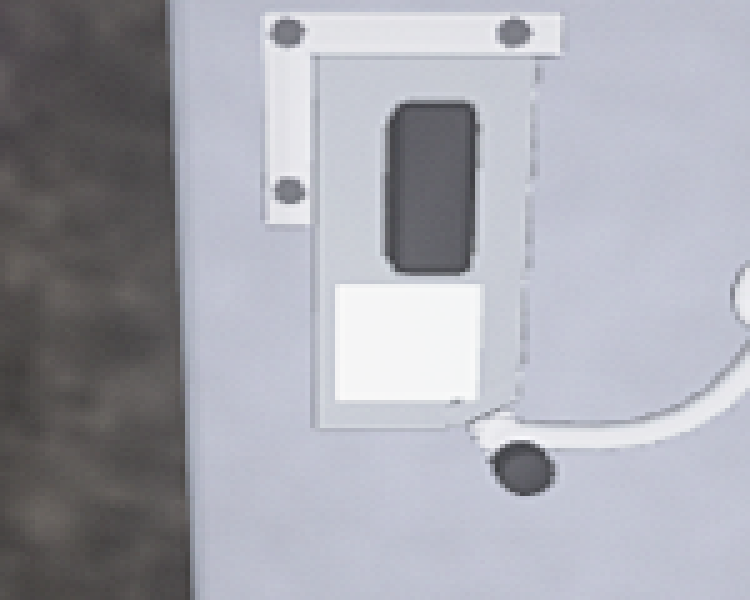

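Run:
```python
from seat import *
_,q=pose([0,0,0],0)
def mv(x,y,z,v,h,tag):
    move_l(O+Rz.apply(np.array([x,y,z])/1000),v,q)
    if h: hold(h)
    return rep(tag)
close()
mv(22,-27,60,.3,0,"a");mv(22,-27,24,.1,.15,"down")
y=-21
mv(22,-22.5,24,.03,.1,"near")
for y in (-20.5,-19.5,-18.5,-17.5):
    s,f=mv(22,y,24,.02,.1,y)
    if f[1]<-7 or s["time"]>35: break
mv(22,-27,26,.08,0,"back");mv(22,-27,75,.25,0.1,"up")
d=snap("o_w");cv2.imwrite("pics/o_z.png",cv2.resize(d["frame"][150:300,180:330],(750,600),interpolation=3))
```

```text
a t30.67 tcp_h [ 21.76 -27.06  59.15] F_h [ 0.3 -0.2  0. ] gap 0.0007
down t31.32 tcp_h [ 22.47 -27.04  25.15] F_h [ 0.8 -0.3  1. ] gap 0.0002
near t31.73 tcp_h [ 22.04 -22.46  24.05] F_h [-0.5  0.7 -0.2] gap 0.0006
-20.5 t32.08 tcp_h [ 22.01 -20.49  23.98] F_h [-0.7 -0.2  0.3] gap 0.0006
-19.5 t32.42 tcp_h [ 22.   -19.55  24.  ] F_h [ 1.  -0.3 -0. ] gap 0.0005
-18.5 t32.77 tcp_h [ 21.98 -18.47  23.99] F_h [0.2 0.3 0.1] gap 0.0002
-17.5 t33.12 tcp_h [ 22.01 -17.5   23.98] F_h [0.7 0.2 0.3] gap 0.0003
back t33.40 tcp_h [ 22.12 -27.67  26.22] F_h [-0.4 -0.1  0.1] gap 0.0003
up t33.85 tcp_h [ 21.58 -26.9   74.06] F_h [-0.1  0.2 -0.2] gap 0.0007
```

View pics/o_z.png

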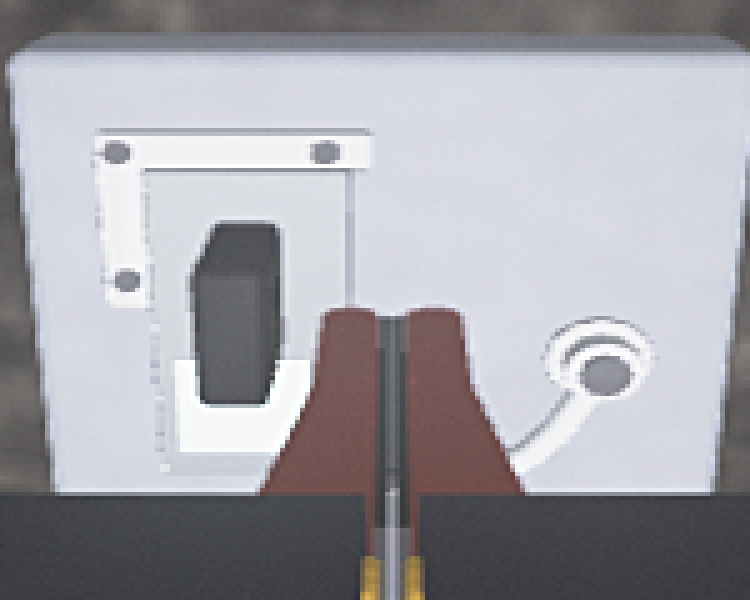

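Run:
```python
from seat import *
_,q=pose([0,0,0],0)
def mv(x,y,z,v,h,tag):
    move_l(O+Rz.apply(np.array([x,y,z])/1000),v,q)
    if h: hold(h)
    return rep(tag)
mv(22,-19,24,.16,0,"down")
for y in (-16.5,-15.5,-14.5,-13.5,-12.5,-11.5):
    s,f=mv(22,y,24,.03,.02,y)
    if f[1]<-5 or s["time"]>36: break
mv(22,-22,26,.1,0,"back");mv(22,-22,75,.25,0,"up")
d=snap("p_w");cv2.imwrite("pics/p_z.png",cv2.resize(d["frame"][150:300,180:330],(750,600),interpolation=3))
```

```text
down t34.38 tcp_h [ 21.5  -18.92  23.32] F_h [-0.1  0.4  0.7] gap 0.0008
-16.5 t34.64 tcp_h [ 22.71 -16.57  25.32] F_h [ 0.9 -0.4 -0.1] gap 0.0002
-15.5 t34.91 tcp_h [ 22.52 -16.23  24.89] F_h [ 0.5 -3.9  2.5] gap 0.0003
-14.5 t35.17 tcp_h [ 22.52 -16.02  25.02] F_h [-0.2 -6.7  4.5] gap 0.0002
back t35.42 tcp_h [ 21.84 -21.89  25.77] F_h [0.8 0.3 0.5] gap 0.0007
up t35.77 tcp_h [ 22.81 -21.75  76.4 ] F_h [-0.3  0.3 -0.7] gap 0.0009
```

View pics/p_z.png

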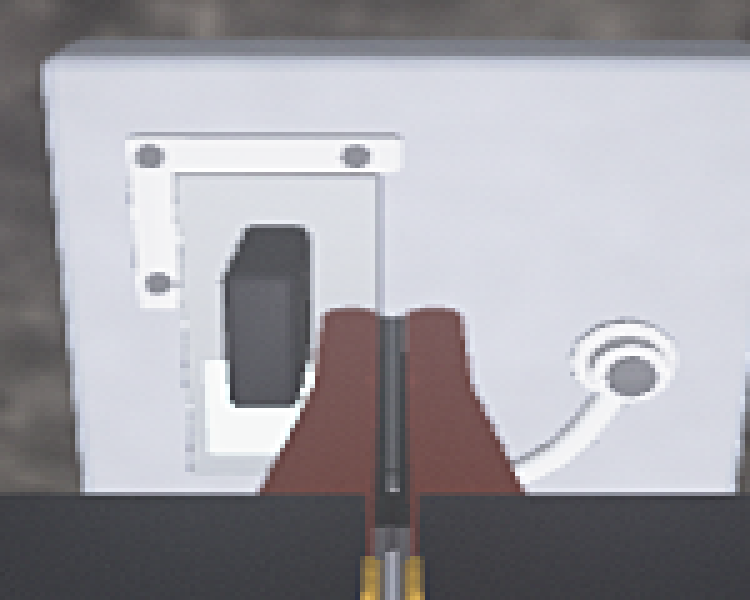

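The push met firm resistance (3.9 N rising to 6.7 N over 0.2 mm), so the carrier was already against the fence. In the picture its edges meet both strips, at about row 172 and column 176. I'm handing in.

```bash
python3 -c "
from bench import *
job_done();print(state()['time'])"
```

```text
the job is handed in; nothing more can be done
the job is handed in; nothing more can be done
```

The slide carrier is clipped into the holder: flat on the stage, against both fixed edges, with the sprung arm closed on its cut corner. I handed in at about 36 s on the robot clock. The hand-in gives no verdict, and I couldn't read anything after it.

**What I did:** I took the larger grey carrier by its grip and tilted it 8°. Its cut corner pushed the arm back about 13 mm of the 17 mm available, at about 4–6 N. I then laid it flat, pushed it against the side fence and the end stop, and released it. The bottle, marker and timer were never approached.

**Last checks:**
- **End stop:** the carrier stopped hard, with the force rising to about 13 N without further movement. A view from behind after release showed no gap.
- **Side fence:** a gentle push on the released carrier (up to 6.7 N) moved the fingers only about 0.2 mm, so there was no gap left to close. An earlier try at this push missed the block.
- **Arm:** after release, and before those pushes, the nose sat on the cut face. In the last picture the gripper hides it. The fingers were clear, and the force reading was near zero.

**What disagreed:** the edges stopped the carrier about 2 mm (x) and 1.3 mm (y) from where the camera had placed them. I relied on the contact instead. The pictures alone cannot rule out a gap under about 0.5 mm at the fence.

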